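# Tip the aluminium angle bracket onto its long leg

## Task

On the green cutting mat, tip the bare aluminium angle bracket over about its corner, so that its long leg comes to lie flat on the mat and its short leg stands up, ready for a sensor plate to be screwed to it. Do not lift it off the mat, keep its corner where it is to within about 2 cm, and leave the black bracket alone.

Things in the scene. Friction and masses are not known exactly. Their poses are not given: they have to be found in the camera images.
- alu_bracket: To tip: bare silver L, 0.09-0.19 kg, legs 6 mm thick, 50 mm wide (y = -25 to 25), dark screw holes. Stands on its short leg. Origin: middle of the outer corner edge, on the mat. x runs along the short leg (60 mm), z up the long leg (110 mm; outer face x = 0, inner x = 6 mm), y along the corner edge. Tipped, x points up and z lies level, where -x pointed at the start.
- alu_push (a point): Point on the inner face of the aluminium bracket's long leg (the face above the short leg), mid-width, 85 mm above the corner, at x = 6, y = 0, z = 85 mm in the bracket's frame, same axes. Pushed here towards the bracket's -x, it pivots on its corner edge and from about 17 degrees falls the rest of the way by itself.
- black_bracket: A black bracket of the same shape and size, with light grey screw holes, also standing on its short leg on the mat; same frame. Not to be disturbed.
- mat: Green cutting mat with a pale grid, 420 x 594 x 3 mm, fixed to the bench. Origin: centre of its underside, at the bench top; z up; both brackets stand on its top face, 3 mm above the origin. Besides the brackets, nothing stands on it.
Not all that is in view belongs to the job. There is more than one size of the alu_bracket; the job needs the smallest.

How it is judged:
At the end, for the whole second after the job is handed in: The aluminium bracket lies at rest with its long leg flat on the mat and its short leg upright to within 10 degrees, its corner edge on the mat and its middle within 25 mm of where it was at the start (angle between alu_bracket's own x axis and vertical below 0.17 rad and height (world z) of alu_bracket below 0.015 m and distance of alu_bracket from where it was at the start of the episode below 0.025 m and linear speed of alu_bracket below 0.02 m/s and angular speed of alu_bracket below 0.2 rad/s); the robot touches nothing.
It fails at once if the aluminium bracket's corner is lifted more than about 22 mm off the mat (height (world z) of alu_bracket above 0.025 m).
It fails at once if the black bracket is shifted by more than 10 mm or tipped by more than 10 degrees (distance of black_bracket from where it was at the start of the episode above 0.01 m or angle between black_bracket's own z axis and vertical above 0.17 rad).
It also fails if it takes over 32 s, if anything falls off the work surface, if the arm or the gripper's body presses on something with over 40 N, if the wrist force passes 120 N, or if a joint passes its speed limit or range.

## Robot

A 6-joint arm with a two-finger parallel gripper is mounted at the origin on the work surface. World frame = base frame: x ahead of the robot, y to its left, z up, the work surface at z = 0. Lengths are in m, angles in rad, forces in N, time in s.
With the tool pointing down it reaches from about 0.35 to 0.725 m from the base axis. Payload 6 kg.
Tool frame: the origin (TCP) lies between the finger pads; the fingertips stand 14 mm ahead of it and the grasp point (between the pads) lies 5 mm behind it; z points along the fingers, x is the direction in which the jaws open and shut, and the axes are right-handed (so a half turn about z gives the same grasp; the last joint's range is limited). The gripper opens to 85 mm and grips with 20 to 120 N. Pads are 22 mm wide; open, the fingers measure 114 mm over their backs; the gripper's body (76 mm by 85 mm) begins 54 mm behind the grasp point. The pads swing forward as they close: fully open they stand 13 mm farther back than shut.
Start: joints at [1.483, 0.04, 0.085, 0, -1.615, -0.334], TCP at [0.246, 0.547, 0.245] pointing down, gripper open.
Joint ranges: [-2.56, 2.56], [-1.29, 2.01], [-1.08, 1.49], [-3.29, 1.98], [-2.81, -0.18], [-2.99, 2.99]. Speed limits (rad/s): [2.57, 2.57, 3.01, 3.14, 3.14, 3.14].

## Interface

Orientations are given as a unit quaternion [w, x, y, z].
In Python, from station import ctrl, viewer gives the robot as it stands.
- The arm moves only by the tool move_arm, never from a script. Its argument "plan" is a list of rows, each a list of 7 numbers: the turn, a rotation vector about the tool's x, y, z in degrees, then the shift along the tool's x, y, z in mm, then the opening, from -1 (shut) to 1 (fully open), so that 0 is half open. A call has 1 to 8 rows; each row shifts and turns the commanded pose from where the row before left it, along the tool's axes as they then stand; what a row does not reach is not made up. A row lasts 1/12 s, in which the tool goes at most 41.7 mm and 7.16 degrees, less where a joint would pass 70% of its speed; a pose out of reach is approached as far as the arm can. A call is refused whole if a number of a shift passes 41.7 or a number of a turn 7.16, either way. A call with a gripper value outside its range is refused whole. The fingers move at their own pace and stop on an object; the grip force is fixed at half the most. Time passes only in rows, so rows that do not move let the fingers close. It gives the time, the measured TCP pose, the force and the opening at its end, in the units of the state.
- ctrl.state(): the state, without advancing time (a new reading comes with each control period).
- viewer.capture(name): name is "side" or "top" or "wrist"; returns the picture (480x640x3 uint8, blue, green, red); there is no depth.
- viewer.get_calibration(name): a dict with "K" (3x3 intrinsics, pixels), "rvec" (rotation vector, rad) and "tvec" (3), from world to camera coordinates, as OpenCV has them. Camera axes: x right, y down, z forward; pixel columns grow to the right and rows downward; lengths in m; the calibration is good to about 2 mm. A picture is of the moment at which its call begins: read the wrist's pose just before it. get_calibration takes no time and is no camera call; for the wrist camera it gives the pose at the moment of the call.
- ctrl.sign_off(): hands the job in, once; it reports no verdict.
The state is a dict: "time": time; "qpos": joint angles; "joint_velocities": joint speeds; "joint_efforts": joint torques, N m; "tool_pos": TCP position; "tcp_rot": TCP orientation; "force": force on the tool from outside, world axes, zero at the start; "torque": the same for the moment, N m; "grip_width": opening from 0.0 (shut) to 1.0 (fully open).
Only numpy, scipy, OpenCV 4.12 (cv2) and the standard library are available. Lean on these libraries where they do the work, as an engineer would, in place of code of your own. Each camera call takes 0.05 s, during which the arm holds its last target. There are 200 camera calls.

## Working session

There is one attempt and no reset: what is moved stays moved. The work goes in short steps, Python scripts to look and compute and a tool call to move; the robot and the scene stay as the last step left them, time stands still between calls to the robot, and variables do not carry over. Pictures are saved under pics/ and viewed, about 8 in all and at most 12, crops included, and the job is handed in when it is done.

Besides the shell and the picture viewer there is one more tool, called as name(argument=value, ...), one argument or row to a line, values as JSON. move_arm: Moves the arm, as the interface text tells. Its arguments: {"type":"object","properties":{"plan":{"type":"array","items":{"type":"array","items":{"type":"number"}}}},"required":["plan"]}

```bash
mkdir -p pics; python3 - <<'E'
from station import ctrl, viewer
import cv2
for n in("top","side"):
    cv2.imwrite(f"pics/{n}0.png",viewer.capture(n)); c=viewer.get_calibration(n); print(n,c)
s=ctrl.state();print(s)
E
```

```text
top {'K': array([[445.73298009,   0.        , 322.9111641 ],
       [  0.        , 445.73298009, 241.85860913],
       [  0.        ,   0.        ,   1.        ]]), 'rvec': array([ 2.14307153, -2.1883088 ,  0.05642515]), 'tvec': array([0.12676907, 0.41844184, 0.79426853])}
side {'K': array([[551.46677342,   0.        , 328.76408832],
       [  0.        , 551.46677342, 239.33747657],
       [  0.        ,   0.        ,   1.        ]]), 'rvec': array([ 2.08345596, -0.47155489,  0.26797309]), 'tvec': array([-0.34190279,  0.23395136,  0.71083773])}
{'time': 0.1, 'qpos': array([ 1.48267746e+00,  4.07742564e-02,  8.38938067e-02, -3.86293419e-04,
       -1.61552217e+00, -3.33718624e-01]), 'joint_velocities': array([-0.00110455, -0.00219812,  0.00278836,  0.00099972,  0.00070268,
       -0.00076895]), 'joint_efforts': array([-4.42252174e-03, -3.69346619e+01,  3.48283839e+01,  6.95189506e+00,
       -4.52899636e-03,  5.42503130e-06]), 'tool_pos': array([0.24547825, 0.54717702, 0.24436099]), 'tcp_rot': array([-6.46198322e-04, -5.43404781e-01,  8.39470405e-01, -5.14494220e-04]), 'force': array([0.03427055, 0.45698144, 0.34393773]), 'torque': array([-0.00655848,  0.03778722,  0.0497305 ]), 'grip_width': 1.0023327552835446}
```

View pics/top0.png

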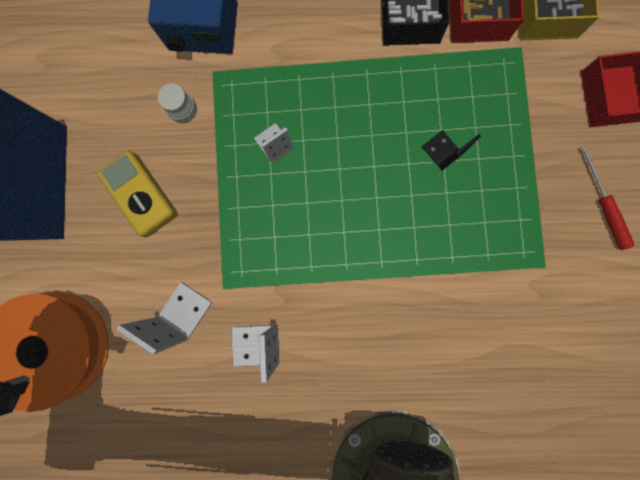

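View pics/side0.png

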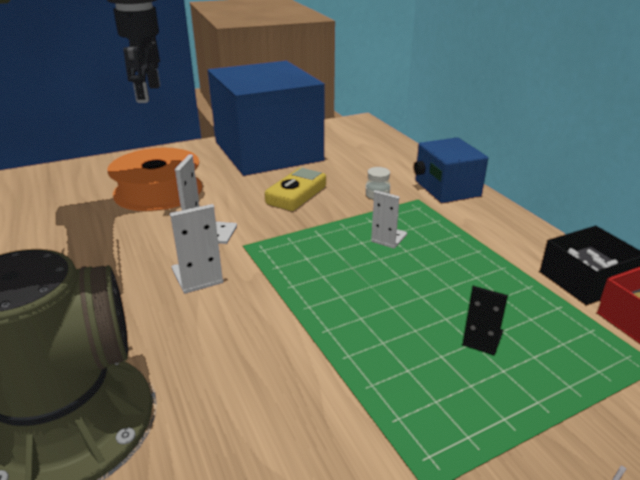

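The top view shows three silver brackets: A on the mat at (273,143), B off the mat at (165,318) and C off the mat at (257,350). A is the smallest and the only one on the green mat, so it fits. The black bracket is at (450,149). I'll confirm A in one enlarged crop.

```bash
python3 - <<'E'
import cv2,numpy as np
a=cv2.imread("pics/top0.png")[115:170,245:305]; b=cv2.imread("pics/side0.png")[185:255,360:420]
r=lambda i:cv2.resize(i,(400,int(400*i.shape[0]/i.shape[1])),interpolation=cv2.INTER_CUBIC)
a,b=r(a),r(b); h=max(len(a),len(b)); p=lambda i:np.pad(i,((0,h-len(i)),(0,0),(0,0)))
cv2.imwrite("pics/crop1.png",np.hstack([p(a),p(b)])); print(a.shape,b.shape)
E
cat > h.py <<'E'
import numpy as np,cv2
from station import ctrl,viewer
def plane(n,uv,z):
    c=viewer.get_calibration(n);R=cv2.Rodrigues(c["rvec"])[0];o=-R.T@np.ravel(c["tvec"])
    d=R.T@np.linalg.inv(c["K"])@[uv[0],uv[1],1]; return o+d*(z-o[2])/d[2]
def tri(a,b):
    P=[]
    for n in("top","side"):
        c=viewer.get_calibration(n);P.append(c["K"]@np.c_[cv2.Rodrigues(c["rvec"])[0],np.ravel(c["tvec"])])
    x=cv2.triangulatePoints(P[0],P[1],np.float64(a).reshape(2,1),np.float64(b).reshape(2,1));return (x[:3]/x[3]).ravel()
def proj(n,p):
    c=viewer.get_calibration(n);return cv2.projectPoints(np.float64(p).reshape(-1,1,3),c["rvec"],c["tvec"],c["K"],None)[0].reshape(-1,2)
E
```

```text
(366, 400, 3) (466, 400, 3)
```

View pics/crop1.png

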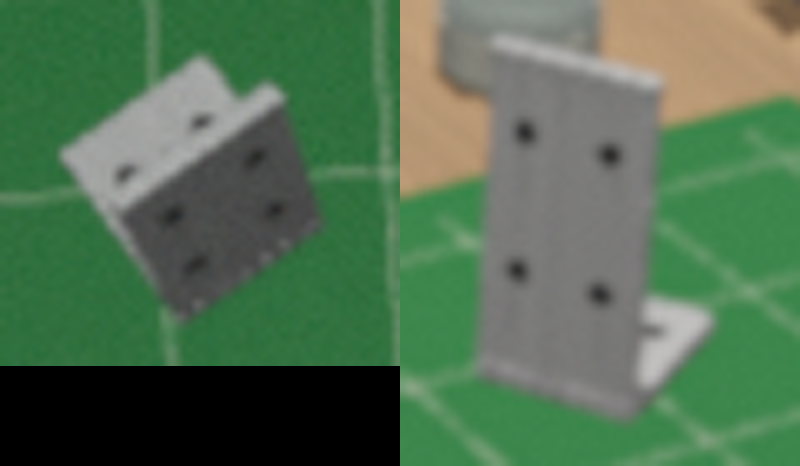

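The crop shows bracket A standing on its short leg, with dark holes. In the top crop its corner edge runs (180,322)–(322,225), and the short leg points up-left to (62,155) and (203,57). The top of the long leg runs (122,210)–(285,97).

```bash
python3 - <<'E'
from h import *
np.set_printoptions(precision=4,suppress=True)
s=400/60
T=lambda u,v:(245+(u+.5)/s-.5,115+(v+.5)/s-.5)
S=lambda u,v:(360+(u+.5)/s-.5,185+(v+.5)/s-.5)
c1,c2=plane("top",T(180,322),.003),plane("top",T(322,225),.003)
s1,s2=plane("side",S(82,378),.003),plane("side",S(232,418),.003)
f1,f2=plane("top",T(62,155),.009),plane("top",T(203,57),.009)
t1,t2=plane("top",T(122,212),.113),plane("top",T(287,100),.113)
print("corner top",c1,c2,np.linalg.norm(c1-c2),"side",s1,s2,np.linalg.norm(s1-s2))
print("foot",f1,f2,np.linalg.norm(f1-f2),"topedge",t1,t2,np.linalg.norm(t1-t2))
print("tri top", tri(T(122,212),S(95,50)),tri(T(287,100),S(260,88)))
C=(c1+c2+s1+s2)/4;F=(f1+f2)/2
print("C",C,"F-C",F-C,np.linalg.norm((F-C)[:2]))
for a,b in((c1,c2),(s1,s2),(f1,f2),(t1,t2)):
  d=b-a;print("edge yaw",np.degrees(np.arctan2(d[1],d[0])))
d=F-C;print("x yaw",np.degrees(np.arctan2(d[1],d[0])))
# black bracket rough
print("black",plane("top",(443,168),.003),plane("top",(480,136),.113), "matcorners",plane("top",(213,71),.003),plane("top",(522,48),.003))
R=cv2.Rodrigues(np.zeros(3))[0]
q=ctrl.state()["tcp_rot"];from scipy.spatial.transform import Rotation as Ro
print(Ro.from_quat([*q[1:],q[0]]).as_matrix())
E
```

```text
corner top [0.5745 0.2127 0.003 ] [0.6015 0.1719 0.003 ] 0.04892807632657903 side [0.5728 0.2082 0.003 ] [0.6012 0.1706 0.003 ] 0.04715029099011264
foot [0.622 0.245 0.009] [0.6493 0.2045 0.009 ] 0.04879148782142226 topedge [0.5733 0.2112 0.113 ] [0.6004 0.1699 0.113 ] 0.04937671265734874
tri top [0.5741 0.2121 0.1086] [0.6015 0.1701 0.1103]
C [0.5875 0.1909 0.003 ] F-C [0.0482 0.0339 0.006 ] 0.05892928617992491
edge yaw -56.55117341469525
edge yaw -52.898841559433016
edge yaw -55.988591931284596
edge yaw -56.67215313149059
x yaw 35.09516909012151
black [ 0.5559 -0.1089  0.003 ] [ 0.5803 -0.1436  0.113 ] matcorners [0.7586 0.3246 0.003 ] [ 0.7837 -0.2675  0.003 ]
[[-0.4094 -0.9123 -0.0005]
 [-0.9123  0.4094 -0.0016]
 [ 0.0016 -0.0002 -1.    ]]
```

Measured corner middle is about (0.588, 0.191), with bracket x at yaw ≈ 34°. Edge lengths come out at 47–49 mm (given: 50), the foot at 59 mm (60) and the height at 109 mm (113), all consistent. Now I'll move high above the foot side, with the fingers shut.

move_arm(
  plan=[
    [0,0,0,9,-30,0,-1],
    [0,0,0,9,-30,0,-1],
    [0,0,0,9,-30,0,-1],
    [0,0,0,9,-30,0,-1],
    [0,0,0,9,-30,0,-1],
    [0,0,0,9,-30,0,-1],
    [0,0,0,9,-30,0,-1],
    [0,0,0,9,-30,0,-1],
  ],
)

```text
time: 0.77
tool_pos: [0.4359, 0.3822, 0.2449]
tcp_rot: [-0.0, -0.544, 0.839, -0.0]
force: [-0.1, 0.2, -0.6]
grip_width: 0.004
```

move_arm(
  plan=[
    [0,0,0,8,-31,0,-1],
    [0,0,0,8,-31,0,-1],
    [0,0,0,8,-31,0,-1],
    [0,0,0,8,-31,0,-1],
    [0,0,0,8,-31,0,-1],
    [0,0,0,8,-31,0,-1],
    [0,0,0,8,-31,0,-1],
    [0,0,0,8,-31,0,-1],
  ],
)

```text
time: 1.43
tool_pos: [0.6361, 0.2224, 0.2447]
tcp_rot: [-0.0, -0.543, 0.839, 0.0]
force: [0.2, 1.5, -0.0]
grip_width: -0.001
```

move_arm(
  plan=[
    [0,0,6.4,0,0,0,-1],
    [0,0,6.4,0,0,0,-1],
    [0,0,6.4,0,0,0,-1],
    [0,0,6.4,0,0,0,-1],
    [0,0,6.4,0,0,0,-1],
    [0,0,0,0,0,0,-1],
    [0,0,0,0,0,0,-1],
    [0,0,0,0,0,0,-1],
  ],
)

```text
time: 2.1
tool_pos: [0.6351, 0.2236, 0.245]
tcp_rot: [-0.0, -0.293, 0.956, -0.0]
force: [0.1, -0.0, 0.8]
grip_width: -0.001
```

move_arm(
  plan=[
    [0,0,0,0,0,22,-1],
    [0,0,0,0,0,22,-1],
    [0,0,0,0,0,22,-1],
    [0,0,0,0,0,22,-1],
    [0,0,0,0,0,22,-1],
    [0,0,0,0,0,20,-1],
    [0,0,0,0,0,15,-1],
    [0,0,0,0,0,0,-1],
  ],
)

```text
time: 2.77
tool_pos: [0.6332, 0.2228, 0.0956]
tcp_rot: [-0.003, -0.292, 0.956, -0.0]
force: [-0.3, 0.9, -0.7]
grip_width: -0.003
```

```bash
python3 - <<'E'
from h import *
i=viewer.capture("side")[120:280,300:480];print(ctrl.state()["tool_pos"],ctrl.state()["force"])
cv2.imwrite("pics/side1.png",cv2.resize(i,None,fx=3.5,fy=3.5,interpolation=2))
E
```

```text
[0.63416623 0.22301705 0.09818273] [-0.71275881 -0.39572916  0.08792568]
```

View pics/side1.png

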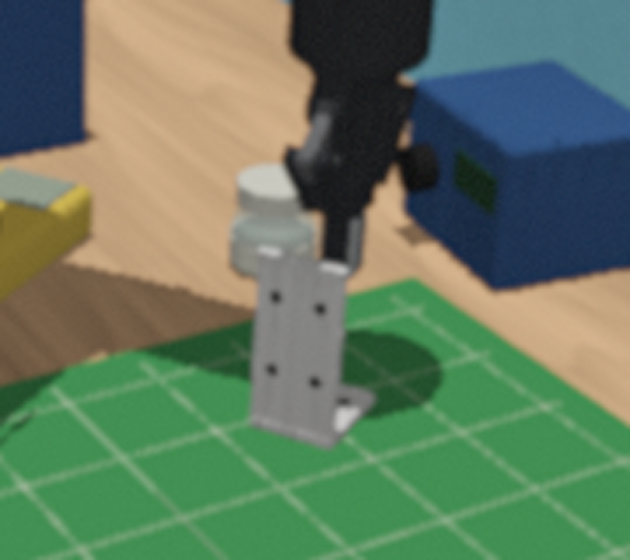

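The picture shows the closed fingers behind the bracket's long leg, at crop (340,240), with the bracket still upright and the linkage above its top edge. I'll approach and then push slowly.

move_arm(
  plan=[
    [0,0,0,6,0,0,-1],
    [0,0,0,6,0,0,-1],
    [0,0,0,6,0,0,-1],
    [0,0,0,6,0,0,-1],
    [0,0,0,3,0,0,-1],
    [0,0,0,3,0,0,-1],
    [0,0,0,3,0,0,-1],
    [0,0,0,3,0,0,-1],
  ],
)

```text
time: 3.48
tool_pos: [0.605, 0.2033, 0.1004]
tcp_rot: [0.0, -0.291, 0.957, -0.0]
force: [-0.4, -0.5, 0.2]
grip_width: 0.0
```

move_arm(
  plan=[
    [0,0,0,3,0,0,-1],
    [0,0,0,3,0,0,-1],
    [0,0,0,3,0,0,-1],
    [0,0,0,3,0,0,-1],
    [0,0,0,3,0,0,-1],
    [0,0,0,0,0,0,-1],
  ],
)

```text
time: 3.98
tool_pos: [0.5925, 0.1949, 0.1004]
tcp_rot: [-0.0, -0.291, 0.957, -0.0]
force: [0.8, 1.5, -0.1]
grip_width: 0.002
```

```bash
python3 - <<'E'
from h import *
i=viewer.capture("side")[120:280,300:480];print(ctrl.state()["tool_pos"],ctrl.state()["force"])
cv2.imwrite("pics/side2.png",cv2.resize(i,None,fx=3.5,fy=3.5,interpolation=2))
E
```

```text
[0.59266406 0.1949924  0.10038079] [-0.57858001  0.41603694  0.11345686]
```

View pics/side2.png

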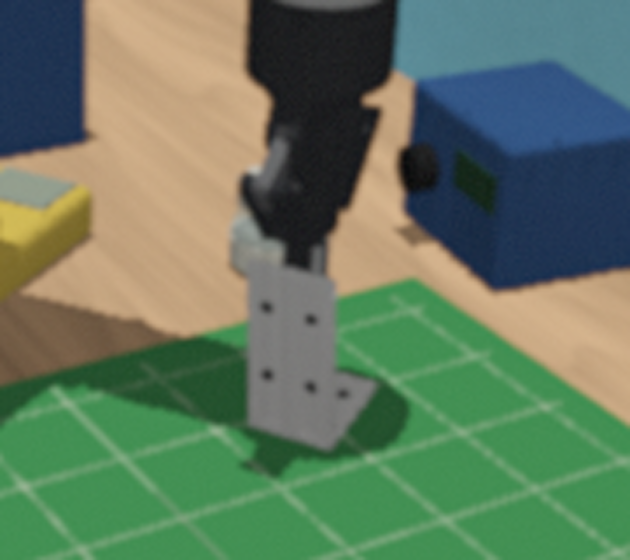

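The bracket has tilted roughly 8–10° about its corner: the top edge has moved and the foot has risen. The corner, at crop (250,428)–(328,450), has moved only a few pixels. I'll continue at the same slow pace.

move_arm(
  plan=[
    [0,0,0,2,0,0,-1],
    [0,0,0,2,0,0,-1],
    [0,0,0,2,0,0,-1],
    [0,0,0,2,0,0,-1],
    [0,0,0,2,0,0,-1],
    [0,0,0,2,0,0,-1],
    [0,0,0,2,0,0,-1],
    [0,0,0,0,0,0,-1],
  ],
)

```text
time: 4.7
tool_pos: [0.5809, 0.1872, 0.1004]
tcp_rot: [-0.0, -0.291, 0.957, -0.0]
force: [0.4, -0.7, 0.4]
grip_width: -0.005
```

```bash
python3 - <<'E'
from h import *
i=viewer.capture("side")[120:280,300:480];print(ctrl.state()["tool_pos"],ctrl.state()["force"])
cv2.imwrite("pics/side3.png",cv2.resize(i,None,fx=3.5,fy=3.5,interpolation=2))
E
```

```text
[0.58108667 0.18723663 0.1004093 ] [ 0.94453477 -0.01663776 -0.20314259]
```

View pics/side3.png

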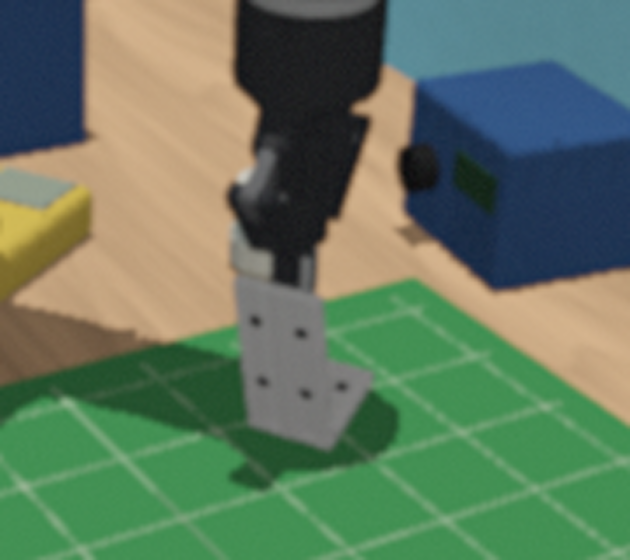

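The bracket now leans about 15–18°, with the corner unchanged at crop (248,425)–(328,450). A little more should take it past balance. After that I'll stop and let it fall.

move_arm(
  plan=[
    [0,0,0,2,0,0,-1],
    [0,0,0,2,0,0,-1],
    [0,0,0,2,0,0,-1],
    [0,0,0,2,0,0,-1],
    [0,0,0,2,0,0,-1],
    [0,0,0,0,0,0,-1],
    [0,0,0,0,0,0,-1],
    [0,0,0,0,0,0,-1],
  ],
)

```text
time: 5.42
tool_pos: [0.5729, 0.1818, 0.1004]
tcp_rot: [0.0, -0.291, 0.957, -0.0]
force: [0.2, 0.7, -0.6]
grip_width: 0.001
```

move_arm(
  plan=[
    [0,0,0,0,0,0,-1],
    [0,0,0,0,0,0,-1],
    [0,0,0,0,0,0,-1],
    [0,0,0,0,0,0,-1],
  ],
)

```text
time: 5.75
tool_pos: [0.5729, 0.1818, 0.1002]
tcp_rot: [-0.0, -0.291, 0.957, -0.0]
force: [-0.3, -0.6, 0.0]
grip_width: 0.0
```

```bash
python3 - <<'E'
from h import *
i=viewer.capture("side")[120:280,300:480];print(ctrl.state()["tool_pos"],ctrl.state()["force"])
cv2.imwrite("pics/side4.png",cv2.resize(i,None,fx=3.5,fy=3.5,interpolation=2))
E
```

```text
[0.57287574 0.18176224 0.10025259] [ 0.2644582   0.680469   -0.25025598]
```

View pics/side4.png

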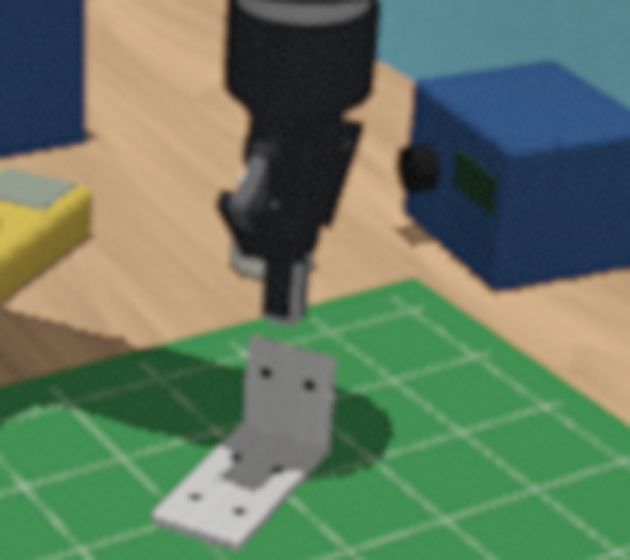

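It has fallen: the long leg lies flat and the short leg stands, with the fingers clear above it. I'll lift away and measure from the top.

move_arm(
  plan=[
    [0,0,0,0,0,-20,-1],
    [0,0,0,0,0,-25,-1],
    [0,0,0,0,0,-25,-1],
    [0,0,0,0,0,-25,-1],
    [0,0,0,0,25,-25,-1],
    [0,0,0,0,30,0,-1],
    [0,0,0,0,30,0,-1],
    [0,0,0,0,30,0,-1],
  ],
)

```text
time: 6.47
tool_pos: [0.5082, 0.2782, 0.2209]
tcp_rot: [0.0, -0.291, 0.957, 0.0]
force: [-0.2, 0.9, -0.7]
grip_width: -0.001
```

move_arm(
  plan=[
    [0,0,0,0,30,0,-1],
    [0,0,0,0,30,0,-1],
    [0,0,0,0,30,0,-1],
    [0,0,0,0,0,0,-1],
    [0,0,0,0,0,0,-1],
    [0,0,0,0,0,0,-1],
  ],
)

```text
time: 6.97
tool_pos: [0.4587, 0.352, 0.2203]
tcp_rot: [0.0, -0.291, 0.957, -0.0]
force: [1.7, -0.7, 0.1]
grip_width: -0.001
```

```bash
python3 - <<'E'
from h import *
t=viewer.capture("top");s=viewer.capture("side");print(ctrl.state()["tool_pos"],ctrl.state()["force"])
cv2.imwrite("pics/top5f.png",t);cv2.imwrite("pics/side5f.png",s)
a=cv2.resize(t[115:195,230:310],(400,400),interpolation=2);b=cv2.resize(s[200:280,335:415],(400,400),interpolation=2)
cv2.imwrite("pics/c5.png",np.hstack([a,b]))
o=cv2.imread("pics/top0.png");print("black diff",cv2.absdiff(o,t)[125:175,415:490].max())
E
```

```text
[0.45921575 0.35141198 0.22036028] [0.67057285 0.10774903 0.6456484 ]
black diff 24
```

View pics/c5.png

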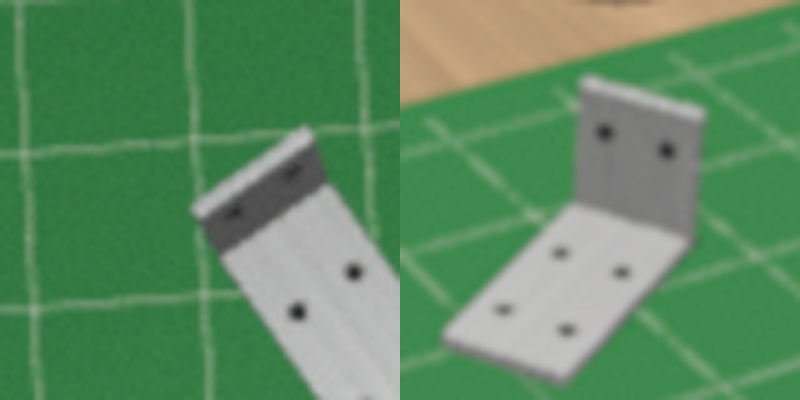

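The bracket is tipped and flat. In the top crop the inner corner line runs (222,254)–(327,185); in the side crop it runs (175,203)–(290,242). I'll check the corner's shift and how upright the short leg is.

```bash
python3 - <<'E'
from h import *
np.set_printoptions(precision=4,suppress=True)
T=lambda u,v:(230+(u+.5)/5-.5,115+(v+.5)/5-.5)
S=lambda u,v:(335+(u+.5)/5-.5,200+(v+.5)/5-.5)
xd=np.array([.829,.559,0])
for n,a,b in(("top",T(222,254),T(327,185)),("side",S(175,203),S(290,242))):
    p,q=plane(n,a,.009),plane(n,b,.009);m=(p+q)/2+.006*xd;print(n,np.linalg.norm(p-q),m,"shift mm",1e3*(m-[.5875,.1909,.009]))
p,q=tri(T(204,217),S(180,92)),tri(T(313,138),S(302,122));print("top of short leg",p,q,((p+q)/2-[.5875,.1909,0]))
E
```

```text
top 0.04727735680848712 [0.5856 0.1908 0.009 ] shift mm [-1.925  -0.1423  0.    ]
side 0.05041277439774788 [0.5836 0.187  0.009 ] shift mm [-3.9141 -3.9165  0.    ]
top of short leg [0.5678 0.2075 0.0571] [0.5965 0.1678 0.0574] [-0.0054 -0.0032  0.0573]
```

```bash
python3 -c "
from station import ctrl
print(ctrl.sign_off())"
```

```text
the job is handed in; nothing more can be done
None
```

I tipped the smallest aluminium bracket, the only one on the mat, by pushing slowly on its long leg with the closed fingers. It passed balance, fell the rest of the way, and I lifted the arm clear and handed the job in.

- **Pose:** the last pictures show the long leg flat on the mat and the short leg standing. The top edge of the short leg lies over the corner to within about 1 mm.
- **Height disagreement:** the top of the short leg triangulates at 57 mm against the expected 63 mm. I put this down to edge picking and calibration.
- **Corner shift:** the corner moved about 2 mm by the top view and about 5.5 mm by the side view. The two views disagree by about 4 mm, but both are well inside the limit of about 2 cm.
- **Black bracket:** it looks unchanged in the top view.
- **Arm:** it ended away from the bracket at z ≈ 0.22 m, with only noise on the force reading. I took no separate speed measurement for the bracket before handing in.

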